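Put the sample bottles away under the swivel pen tray

TASK

Tidy the desk into the swivel organiser: push the pen tray round on its pivot pin until it is all the way out, stand every small sample bottle upright in a pocket of its own in the block underneath, then push the tray back home over them. Every pen must finish lying settled in a groove of the tray, and the keyboard, mouse, flacon and plant stay where they are.

Things in the scene. Friction and masses are not known exactly. Their poses are not given: they have to be found in the camera images.
- pen_tray (a joint): swing (rad) of the organiser's upper tier, the pen tray, about its upright pivot pin: 0 = home over the block (stop); grows anticlockwise seen from above, to the block's left (+y); 1.75 = fully out (stop). Swings level, no handle; resists with 1 to 2 N when pushed on its edge 130 to 200 mm from the pin and stays where it is left. Starts at 0 to 0.25
- organiser: lower tier of a two-tier swivel desk organiser, fixed: pale beech block 260 x 86 x 30 mm with a row of four round pockets (44 mm wide, 22 mm deep, centres 50 mm apart). Origin: centre of its underside; x along the row away from the pivot, z up. A 22 mm post 108 mm from the centre at its -x end (towards the robot) carries the pen tray; its pin ends 86 mm above the desk
- tray_pivot (a point): on the pivot pin's axis, level with the pen tray's upper face, 70 mm above the desk; turns with the tray: x towards the tray's free end, y to its left, z up. A 30 mm wide tongue joins the tray to the pin
- tray_centre (a point): centre of the pen tray's upper face (70 mm above the desk), 136 mm from the pin; axes as tray_pivot. Brown wooden slab, 184 mm along x, 92 mm wide, 10 mm thick, underside 60 mm above the desk. On it: two 8 mm high notched bolsters, 38 to 72 mm either side of this point, and an 8 mm high rim at each end; between the bolsters it is flat and open-sided: finger room
- groove1 (a point): middle of one of the two pen grooves, at its floor (level with the tray's upper face), 21 mm to the tray's +y side; x along the groove, axes as tray_centre. 7 mm wide flat floor, 45 degree flanks, 8 mm deep, 23 mm wide at the top, cut through both bolsters; end rims 88 mm from this point. A settled pen has its axis 7 mm above this point
- groove2 (a point): the same for the other groove, 21 mm to the tray's -y side
- pocket1 (a point): centre of the floor of pocket 1 of the block (nearest to the pivot), 8 mm above the desk, 22 mm below the block's top; axes as organiser
- pocket2 (a point): centre of the floor of pocket 2 of the block (counted from the pivot), 8 mm above the desk, 22 mm below the block's top; axes as organiser
- pocket3 (a point): centre of the floor of pocket 3 of the block (counted from the pivot), 8 mm above the desk, 22 mm below the block's top; axes as organiser
- pocket4 (a point): centre of the floor of pocket 4 of the block (farthest from the pivot), 8 mm above the desk, 22 mm below the block's top; axes as organiser
- bottle1: small white sample bottle: body 36 mm diameter, 32 mm high, with a heavy base; black cap 24 mm diameter, 14 mm high; 46 mm over all, about 60 g. Origin: centre of its underside, z up. Upright on the desk at the start, or absent. In a pocket its top is 54 mm above the desk, 6 mm below the pen tray
- bottle2: small white sample bottle: body 36 mm diameter, 32 mm high, with a heavy base; black cap 24 mm diameter, 14 mm high; 46 mm over all, about 60 g. Origin: centre of its underside, z up. Upright on the desk at the start, or absent. In a pocket its top is 54 mm above the desk, 6 mm below the pen tray
- bottle3: small white sample bottle: body 36 mm diameter, 32 mm high, with a heavy base; black cap 24 mm diameter, 14 mm high; 46 mm over all, about 60 g. Origin: centre of its underside, z up. Upright on the desk at the start, or absent. In a pocket its top is 54 mm above the desk, 6 mm below the pen tray
- bottle4: small white sample bottle: body 36 mm diameter, 32 mm high, with a heavy base; black cap 24 mm diameter, 14 mm high; 46 mm over all, about 60 g. Origin: centre of its underside, z up. Upright on the desk at the start, or absent. In a pocket its top is 54 mm above the desk, 6 mm below the pen tray
- pen1: round pen, 14 mm diameter, 140 mm long, silver with a black cap, 30 g, lying on the desk at the start. Origin: mid-length on its axis; x along the pen towards the cap end. Its thin clip does not matter
- pen2: round pen, 14 mm diameter, 140 mm long, silver with a black cap, 30 g, lying on the desk at the start. Origin: mid-length on its axis; x along the pen towards the cap end. Its thin clip does not matter
- keyboard: slim computer keyboard 115 x 280 x 11 mm, origin at the centre of its underside, the long way along y. Not part of the job
- mouse: black computer mouse 104 x 56 x 32 mm, origin at the centre of its underside, the long way along x. Not part of the job
- flacon: square glass scent flacon 52 x 52 mm, 111 mm high with a round black cap, much bigger than the sample bottles, origin at the centre of its underside. Not part of the job
- succulent: white pot 84 mm in diameter, 65 mm high, with a green succulent up to about 110 mm, origin at the centre of its underside. Not part of the job
There are look-alikes about, which are no part of the job. Leave any pink or purple look-alike of the bottle3 alone.

How it is judged:
By the outcome, as a careful person would: the job done as asked, in the order asked, and still so for the second after the job is handed in, with the robot touching nothing.
Of bottle1, bottle2, bottle3, bottle4 only 2 to 4 are there at a start; the rules pass over those that are not, and their reading is None.
At some moment in a run one of bottle1, bottle2, bottle3, bottle4 may be knocked a few centimetres aside while the robot is not near it.
It also fails if it takes over 210 s, if anything falls off the work surface, if the arm or the gripper's body presses on something with over 40 N, if the wrist force passes 120 N, or if a joint passes its speed limit or range.

ROBOT

A 6-joint arm with a two-finger parallel gripper is mounted at the origin on the work surface. World frame = base frame: x ahead of the robot, y to its left, z up, the work surface at z = 0. Lengths are in mm, angles in degrees, forces in N, time in s.
With the tool pointing down it reaches from about 350 to 850 mm from the base axis. Payload 8.1 kg.
Tool frame: the origin (TCP) lies midway between the tips of the shut fingers; the grasp point (between the pads) lies 19 mm behind it; z points along the fingers, y is the direction in which the jaws open and shut (so a half turn about z gives the same grasp; the last joint's range is limited). The gripper opens to 85 mm and grips with 20 to 120 N. Pads are 22 mm wide; open, the fingers measure 114 mm over their backs; the gripper's body (76 mm by 85 mm) begins 54 mm behind the grasp point. The pads swing forward as they close: fully open they stand 13 mm farther back than shut.
Start: joints at [64.435, 7.471, 85.268, -0, 87.261, -4.893], TCP at [211.793, 561.381, 231.292] pointing down, gripper open.
Joint ranges: [-169.43, 169.43], [-51.17, 129.36], [1.28, 143.12], [-76.62, 256.62], [0, 156.53], [-152.29, 152.29]. Speed limits (degrees/s): [136.94, 136.94, 159.86, 180, 180, 180].

INTERFACE

Orientations are given as [roll, pitch, yaw] about the fixed x, y, z axes, in that order (R = Rz(yaw) Ry(pitch) Rx(roll)).
In Python, from bench import telemetry, snapshot, camera_params, job gives the robot as it stands. The module is installed in compiled form; this text tells all that it offers.
- The arm moves only by the shell command python3 -m jog 'ROWS' [FORCE]. ROWS is JSON, a list that holds one entry, the list of rows, each a list of 7 numbers: the shift along the tool's x, y, z in units of 50 mm (1.0 is 50 mm), then the turn, a rotation vector about the tool's x, y, z in units of 2 pi rad (1.0 is 2 pi rad), then the opening, from 0 (shut) to 1 (fully open). In form: [[[dx, dy, dz, rx, ry, rz, claw], ...]]. A call has 1 to 12 rows; each row shifts and turns the commanded pose from where the row before left it, along the tool's axes as they then stand; what a row does not reach is not made up. A row lasts 1/8 s, in which the tool goes at most 62.5 mm and 10.7 degrees, less where a joint would pass 70% of its speed; a pose out of reach is approached as far as the arm can. A call with a number of a shift or a turn outside -1 to 1 is refused whole. A call with a gripper value outside its range is refused whole. The fingers move at their own pace and stop on an object; FORCE is the grip in N (left out, the last holds). Time passes only in rows, so rows that do not move let the fingers close. It gives the time, the measured TCP pose, the force and the opening at its end, in the units of the state.
- telemetry.sense(): the state, without advancing time (a new reading comes with each control period).
- snapshot(name): name is "side" or "top"; returns (picture, depth): 400x640x3 uint8, red, green, blue; 400x640 float32, mm along the optical axis (not along the pixel's ray), 0 where there is no reading.
- camera_params(name): a dict with "K" (3x3 intrinsics, pixels), "extrinsics" (4x4, takes a point from camera to world coordinates). Camera axes: x right, y down, z forward; pixel columns grow to the right and rows downward; lengths in mm; the calibration is good to about 2 mm. A picture is of the moment at which its call begins. camera_params takes no time and is no camera call.
- job.hand_in(): hands the job in, once; it reports no verdict.
The state is a dict: "time": time; "joint_pos": joint angles; "qd": joint speeds; "joint_efforts": joint torques, N m; "tool_pos": TCP position; "tcp_rot": TCP orientation; "ft_force": force on the tool from outside, world axes, zero at the start; "wrist_torque": the same for the moment, N m; "finger_gap": finger opening in mm.
Only numpy, scipy, OpenCV 4.12 (cv2) and the standard library are available. Lean on these libraries where they do the work, as an engineer would, in place of code of your own. Each camera call takes 0.05 s, during which the arm holds its last target. There are 200 camera calls.

## Working session

There is one attempt and no reset: what is moved stays moved. The work goes in short steps, Python scripts to look and compute and a shell command to move; the robot and the scene stay as the last step left them, time stands still between calls to the robot, and variables do not carry over. Pictures are saved under pics/ and viewed, about 12 in all and at most 16, crops included, and the job is handed in when it is done.

```bash
mkdir -p pics; cat > h.py <<'E'
import numpy as np, cv2
from bench import telemetry, snapshot, camera_params
def shot(n,f=None):
    p,d=snapshot(n); 
    if f: cv2.imwrite('pics/'+f,cv2.cvtColor(p,cv2.COLOR_RGB2BGR))
    c=camera_params(n);K=np.array(c['K']);T=np.array(c['extrinsics'])
    v,u=np.mgrid[:400,:640]
    P=np.stack([(u-K[0,2])/K[0,0]*d,(v-K[1,2])/K[1,1]*d,d],-1)@T[:3,:3].T+T[:3,3]
    P[d==0]=np.nan
    return p,d,P
E
python3 - <<'E'
from h import *
for n in('top','side'):
    p,d,P=shot(n,n+'0.png'); np.savez(n+'0.npz',p=p,P=P); c=camera_params(n); print(c)
s=telemetry.sense(); print(s)
E
```

```text
{'K': array([[389.37368689,   0.        , 319.01993543],
       [  0.        , 389.37368689, 204.0857307 ],
       [  0.        ,   0.        ,   1.        ]]), 'extrinsics': array([[ 2.10035795e-02, -9.92594015e-01,  1.19649367e-01,
         4.68953365e+02],
       [-9.99754080e-01, -2.00003691e-02,  9.57938712e-03,
         1.23863910e+01],
       [-7.11541081e-03, -1.19821145e-01, -9.92769996e-01,
         1.25376170e+03],
       [ 0.00000000e+00,  0.00000000e+00,  0.00000000e+00,
         1.00000000e+00]])}
{'K': array([[369.75789582,   0.        , 318.00962426],
       [  0.        , 369.75789582, 201.54589115],
       [  0.        ,   0.        ,   1.        ]]), 'extrinsics': array([[ 7.39787574e-01, -5.26372681e-01,  4.19101595e-01,
         1.81559463e+02],
       [-6.72813692e-01, -5.73162509e-01,  4.67767543e-01,
        -4.36494353e+02],
       [-6.00673406e-03, -6.28025907e-01, -7.78169249e-01,
         8.70590132e+02],
       [ 0.00000000e+00,  0.00000000e+00,  0.00000000e+00,
         1.00000000e+00]])}
{'time': 0.1, 'joint_pos': array([ 6.44357393e+01,  7.51019209e+00,  8.53242140e+01, -2.81783567e-05,
        8.72617545e+01, -4.89149701e+00]), 'qd': array([-0.01862075, -0.08526381, -0.06300038, -0.02956771,  0.11124163,
       -0.04121402]), 'joint_efforts': array([ 1.56075130e-03, -5.70949030e+01, -5.01944590e+01, -9.67197889e-05,
        8.00952403e-03,  2.51154984e-05]), 'tool_pos': array([211.56431168, 560.92562821, 230.34421892]), 'tcp_rot': array([-1.79904187e+02, -8.17147690e-03,  1.59327231e+02]), 'ft_force': array([-0.16313018,  0.14184804,  0.2123707 ]), 'wrist_torque': array([ 0.04010208, -0.03424322, -0.02502876]), 'finger_gap': 85.61347337591542}
```

View pics/top0.png

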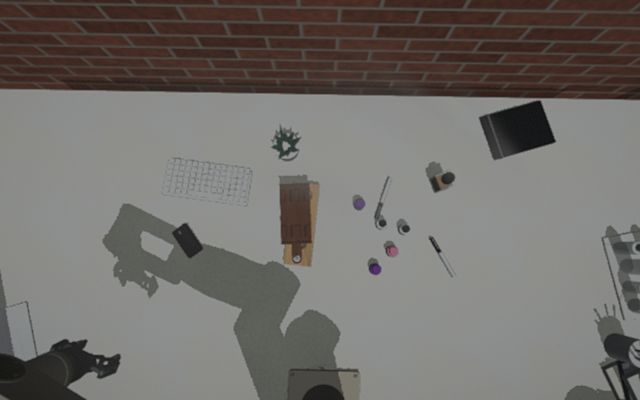

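View pics/side0.png

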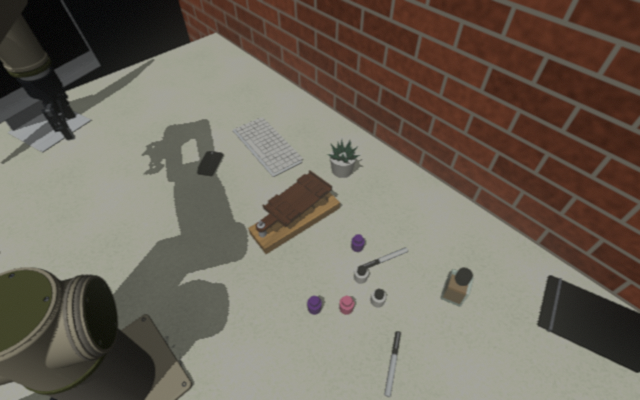

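```bash
python3 - <<'E'
from h import *
a=np.load('top0.npz');p,P=a['p'],a['P'];b=np.load('side0.npz')
c1=cv2.resize(p[160:290,265:475],None,fx=3.8,fy=3.8,interpolation=3)
cv2.imwrite('pics/c1.png',c1[:,:,::-1])
c2=cv2.resize(b['p'][160:400,240:480],None,fx=2.5,fy=2.5,interpolation=3)
cv2.imwrite('pics/c2.png',c2[:,:,::-1])
hsv=cv2.cvtColor(p,cv2.COLOR_RGB2HSV)
z=P[...,2]
r=np.s_[90:300,100:480]
m=np.zeros(z.shape,np.uint8); m[r]=(z[r]>6)
n,l,s,c=cv2.connectedComponentsWithStats(m)
for i in range(1,n):
    if s[i,4]<8: continue
    q=P[l==i]; print(s[i],c[i].round(),'mean',q.mean(0).round(),'zmax',q[:,2].max().round(),'xy',q[:,:2].min(0).round(),q[:,:2].max(0).round(), 'rgb',p[l==i].mean(0).round())
    (rc)=cv2.minAreaRect(q[:,:2].astype(np.float32)); print('   rect',np.round(rc[0],1),np.round(rc[1],1),round(rc[2],1))
E
```

```text
[271 129  31  33 607] [287. 146.] mean [789. 129.  74.] zmax 109.0 xy [750.  84.] [861. 174.] rgb [86. 93. 89.]
   rect [799.  128.6] [89.4 94.2] 38.9
[ 163  158   90   48 2958] [208. 182.] mean [685. 388.  11.] zmax 20.0 xy [610. 245.] [761. 531.] rgb [138. 139. 139.]
   rect [682.8 389.1] [280.3 128.9] 82.7
[429 170  28  24 411] [443. 181.] mean [ 689. -354.   75.] zmax 118.0 xy [ 662. -394.] [ 725. -330.] rgb [80. 78. 72.]
   rect [ 698.1 -360.5] [60.2 53.5] 22.4
[375 178  17  52 296] [382. 208.] mean [ 610. -178.   22.] zmax 54.0 xy [ 542. -208.] [ 709. -155.] rgb [106. 107. 107.]
   rect [ 625.3 -180.9] [ 46.8 167.9] 86.9
[ 280  182   40   85 2783] [298. 222.] mean [558.  86.  61.] zmax 91.0 xy [421.  25.] [690. 146.] rgb [91. 74. 62.]
   rect [557.3  94.2] [120.1 266.2] 85.1
[354 199  13  12 112] [359. 204.] mean [ 618. -103.   36.] zmax 52.0 xy [ 602. -127.] [635. -87.] rgb [ 95.  82. 107.]
   rect [ 619.1 -104.5] [35.5 34. ] 70.1
[398 223  13  12 112] [404. 229.] mean [ 542. -244.   36.] zmax 50.0 xy [ 527. -263.] [ 564. -230.] rgb [90. 91. 91.]
   rect [ 543.1 -246.1] [34.  35.1] 66.9
[172 224  31  35 573] [188. 241.] mean [492. 436.  25.] zmax 39.0 xy [438. 391.] [546. 492.] rgb [42. 43. 42.]
   rect [493.4 440.2] [105.5  57.3] 35.6
[430 237  26  41 203] [443. 257.] mean [ 458. -369.   13.] zmax 20.0 xy [ 397. -407.] [ 521. -330.] rgb [104. 106. 107.]
   rect [ 459.4 -370.9] [140.1  18.1] 29.7
[385 246  14  11 120] [392. 251.] mean [ 474. -205.   35.] zmax 52.0 xy [ 458. -226.] [ 489. -188.] rgb [125.  88. 103.]
   rect [ 473.7 -207.2] [31.3 38.3] 0.7
[369 264  13  12 113] [375. 269.] mean [ 417. -153.   38.] zmax 51.0 xy [ 399. -172.] [ 433. -138.] rgb [80. 55. 99.]
   rect [ 416.  -155.1] [33.6 34.6] 0.1
```

View pics/c1.png

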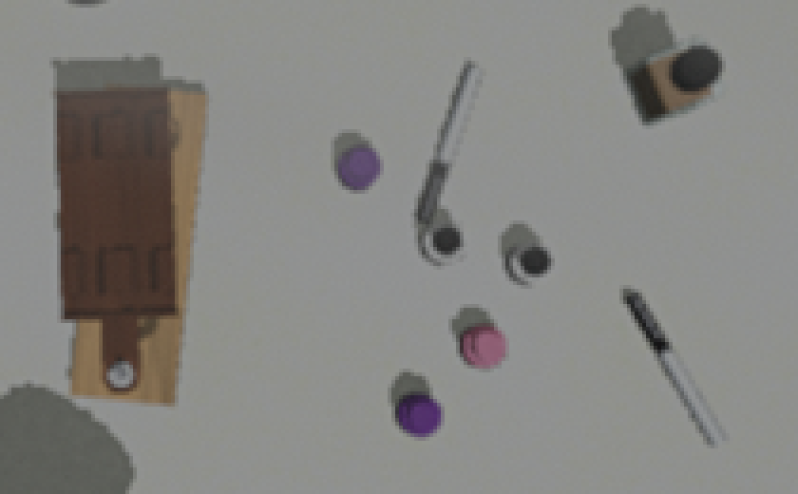

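View pics/c2.png

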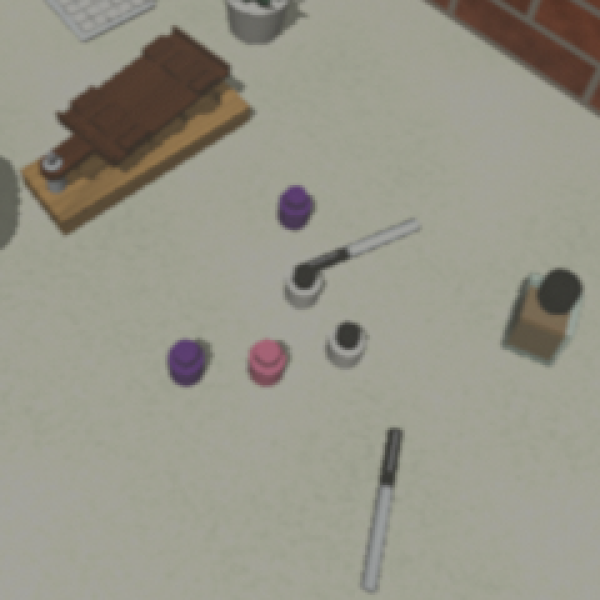

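```bash
cat >> h.py <<'E'
def tgt(x,y,z,psi):
    """rotation first (pure yaw, level restored), then shift in the tool axes after it"""
    from scipy.spatial.transform import Rotation as R
    s=telemetry.sense(); p=s['tool_pos']; R0=R.from_euler('xyz',s['tcp_rot'],degrees=True)
    R1=R.from_euler('xyz',[180,0,psi],degrees=True)
    rv=(R0.inv()*R1).as_rotvec()/(2*np.pi); d=R1.inv().apply(np.array([x,y,z])-p)/50
    print('pos',p.round(1),'rot',s['tcp_rot'].round(1),'t',round(s['time'],1),'turn',rv.round(4),'shift',d.round(3),'F',s['ft_force'].round(1),'gap',round(s['finger_gap'],1),'q6',s['joint_pos'][5].round(0))
E
python3 - <<'E'
from h import *
from scipy.optimize import minimize
D={n:np.load(n+'0.npz') for n in('top','side')}
box=lambda P:(P[...,0]>380)&(P[...,0]<720)&(P[...,1]>-20)&(P[...,1]<190)
for n,a in D.items():
    p,P=a['p'].astype(int),a['P']; z=P[...,2]; b=box(P)
    beech=b&(p[...,0]-p[...,2]>25)&(p[...,0]>110)
    for nm,m in (('block',beech&(z>25)&(z<36)),('tray',b&(z>64)&(z<82)&(p[...,0]<110)&(p[...,0]-p[...,2]>8)),('pin',b&(z>82))):
        q=P[m]; rc=cv2.minAreaRect(q[:,:2].astype(np.float32)); print(n,nm,m.sum(),np.median(q,0).round(1),'rect',np.round(rc[0],1),np.round(rc[1],1),round(rc[2],1))
        # tight extents in block frame
    # bottles caps (dark, z 38-54) & whites
    for c in ((600,-180),(543,-246)):
        m=(abs(P[...,0]-c[0])<50)&(abs(P[...,1]-c[1])<35)&(z>42)&(z<60); 
        q=P[m]; print(n,'cap',m.sum(),q.mean(0).round(1),q.min(0).round(),q.max(0).round())
    for c in ((640,-180),(459,-371)):
        m=(abs(P[...,0]-c[0])<85)&(abs(P[...,1]-c[1])<60)&(z>8)&(z<21)&(P[...,1]+246-0*z<1e9)
        if c[0]>600: m&=(P[...,0]>578)&(np.hypot(P[...,0]-562,P[...,1]+190)>26)
        q=P[m][:,:2]; rc=cv2.minAreaRect(q.astype(np.float32)); l=cv2.fitLine(q.astype(np.float32),cv2.DIST_HUBER,0,.01,.01).ravel()
        t=(q-l[2:])@l[:2]; mid=l[2:]+l[:2]*(np.percentile(t,1)+np.percentile(t,99))/2
        print(n,'pen',m.sum(),'z',P[m][:,2].mean().round(1),'mid',mid.round(1),'ang',np.degrees(np.arctan2(l[1],l[0])).round(1),'len',(t.max()-t.min()).round(0))
E
```

```text
top block 644 [482.4  50.7  30.6] rect [553.4  77.9] [ 84.  258.2] 84.9
top tray 1911 [572.9  94.2  71.9] rect [552.4  93.2] [241.6  91.5] 3.4
top pin 36 [524.3  89.8  83.4] rect [556.1  93.1] [230.5  90.2] 3.7
top cap 41 [ 559.4 -175.    46.7] [ 550. -185.   43.] [ 569. -164.   54.]
top cap 43 [ 543.9 -247.2   45.8] [ 533. -257.   42.] [ 555. -237.   50.]
top pen 167 z 13.5 mid [ 643.8 -180.9] ang -18.7 len 136.0
top pen 191 z 13.3 mid [ 458.1 -368.1] ang 30.5 len 140.0
side block 767 [509.9  49.5  30.1] rect [554.   70.9] [ 86.2 263.2] 81.7
side tray 1934 [569.5  89.2  71.1] rect [553.3  92.3] [243.3  95.1] 2.9
side pin 14 [446.   85.8  85.6] rect [446.7  85.7] [8.2 8.2] 45.5
side cap 66 [ 561.2 -175.4   46.1] [ 550. -187.   43.] [ 573. -164.   49.]
side cap 77 [ 544.9 -247.9   46. ] [ 534. -258.   42.] [ 557. -237.   50.]
side pen 229 z 13.0 mid [ 649.9 -184.3] ang -19.1 len 131.0
side pen 409 z 12.9 mid [ 459.8 -369. ] ang 30.6 len 141.0
```

```bash
python3 -m jog '[[[0,0,0,0,0,0.0275,0],[0,0,0,0,0,0.0275,0],[0,0,0,0,0,0.0275,0],[0,0,0,0,0,0.0275,0],[0,0,0,0,0,0.0275,0],[0,0,0,0,0,0.0275,0],[0,0,0,0,0,0.0275,0]]]' 40
python3 -m jog '[[[-0.3,0.25,0,0,0,0,0],[-0.7,0.52,0,0,0,0,0],[-0.7,0.52,0,0,0,0,0],[-0.7,0.52,0,0,0,0,0],[-0.7,0.52,0,0,0,0,0],[-0.7,0.52,0,0,0,0,0],[-0.7,0.52,0,0,0,0,0],[-0.7,0.52,0,0,0,0,0],[-0.7,0.52,0,0,0,0,0],[-0.7,0.52,0,0,0,0,0]]]'
python3 -m jog '[[[-0.7,0.52,0,0,0,0,0],[-0.7,0.52,0,0,0,0,0],[-0.7,0.52,0,0,0,0,0],[-0.7,0.52,0,0,0,0,0],[-0.7,0.52,0,0,0,0,0],[-0.4,0.3,0,0,0,0,0],[0,0,0,0,0,0,0],[0,0,0,0,0,0,0]]]'
python3 - <<'E'
from h import *
tgt(615,18,52,90)
E
```

```text
time: 0.98
tool_pos: [211.6, 561.0, 230.6]
tcp_rot: [-180.0, 0.1, 89.7]
ft_force: [0.3, -0.7, 0.0]
finger_gap: -0.2
time: 2.22
tool_pos: [459.0, 229.2, 231.1]
tcp_rot: [-180.0, 0.0, 90.2]
ft_force: [-0.4, 0.1, 0.5]
finger_gap: 0.1
time: 3.22
tool_pos: [602.9, 36.5, 231.0]
tcp_rot: [-179.9, -0.0, 90.1]
ft_force: [-0.2, 0.4, 0.3]
finger_gap: 0.1
pos [602.9  36.5 231. ] rot [-179.9   -0.    90.1] t 3.2 turn [-0.0001 -0.      0.0003] shift [-0.37   0.242  3.58 ] F [-0.2  0.4  0.3] gap 0.1 q6 -2.0
```

```bash
python3 -m jog '[[[-0.37,0.24,0,0,0,0,0],[0,0,0.9,0,0,0,0],[0,0,0.9,0,0,0,0],[0,0,0.9,0,0,0,0],[0,0,0.88,0,0,0,0],[0,0,0,0,0,0,0],[0,0,0,0,0,0,0]]]'
python3 - <<'E'
from h import *
pin=np.array([446.5,86]);pts=[]
for th in np.r_[1:97:8,95.2]:
    t=np.radians(th);c,s=np.cos(t),np.sin(t); off=46+11+3*abs(s)
    pts.append(pin+165*np.array([c,s])+off*np.array([s,-c]))
p=np.vstack([telemetry.sense()['tool_pos'][:2],pts]); print(np.round(pts,0).tolist())
d=np.diff(p,axis=0)/50
print([[round(y,2),round(x,2)] for x,y in d]); tgt(615,18,52,90)
E
```

```text
time: 4.1
tool_pos: [616.7, 18.0, 54.2]
tcp_rot: [179.9, 0.0, 90.1]
ft_force: [0.3, 0.7, 0.4]
finger_gap: 0.0
[[612.0, 32.0], [618.0, 55.0], [621.0, 79.0], [621.0, 103.0], [617.0, 127.0], [610.0, 150.0], [599.0, 172.0], [586.0, 192.0], [570.0, 210.0], [552.0, 226.0], [532.0, 240.0], [509.0, 250.0], [491.0, 256.0]]
[[np.float64(0.28), np.float64(-0.08)], [np.float64(0.46), np.float64(0.12)], [np.float64(0.48), np.float64(0.06)], [np.float64(0.48), np.float64(-0.01)], [np.float64(0.48), np.float64(-0.08)], [np.float64(0.46), np.float64(-0.14)], [np.float64(0.44), np.float64(-0.2)], [np.float64(0.41), np.float64(-0.26)], [np.float64(0.37), np.float64(-0.32)], [np.float64(0.32), np.float64(-0.37)], [np.float64(0.27), np.float64(-0.41)], [np.float64(0.21), np.float64(-0.44)], [np.float64(0.12), np.float64(-0.36)]]
pos [616.7  18.   54.2] rot [179.9   0.   90.1] t 4.1 turn [0.0003 0.     0.0002] shift [ 0.    -0.034  0.044] F [0.3 0.7 0.4] gap 0.0 q6 -3.0
```

Push in two halves.

```bash
python3 -m jog '[[[0.28,-0.08,0.03,0,0,0,0],[0.46,0.12,0,0,0,0,0],[0.48,0.06,0,0,0,0,0],[0.48,-0.01,0,0,0,0,0],[0.48,-0.08,0,0,0,0,0],[0.46,-0.14,0,0,0,0,0],[0.44,-0.2,0,0,0,0,0],[0.41,-0.26,0,0,0,0,0],[0.37,-0.32,0,0,0,0,0],[0.32,-0.37,0,0,0,0,0],[0,0,0,0,0,0,0]]]'
python3 -m jog '[[[0.14,-0.2,0,0,0,0,0],[0.13,-0.21,0,0,0,0,0],[0.11,-0.22,0,0,0,0,0],[0.1,-0.22,0,0,0,0,0],[0.06,-0.18,0,0,0,0,0],[0,0,0,0,0,0,0]]]'
python3 - <<'E'
from h import *
tgt(491,256,52,90)
p,d,P=shot('top','top1.png'); np.savez('top1.npz',p=p,P=P)
cv2.imwrite('pics/c3.png',cv2.resize(p[150:290,200:440],None,fx=3,fy=3,interpolation=3)[:,:,::-1])
E
```

```text
time: 5.48
tool_pos: [549.5, 228.5, 50.6]
tcp_rot: [-179.9, -0.0, 90.1]
ft_force: [-0.7, 0.7, 0.1]
finger_gap: -0.1
time: 6.22
tool_pos: [499.0, 254.3, 50.6]
tcp_rot: [-180.0, -0.0, 90.1]
ft_force: [0.0, 0.8, 0.1]
finger_gap: 0.1
pos [499.  254.3  50.6] rot [-180.    -0.    90.1] t 6.2 turn [-0.0001 -0.      0.0002] shift [ 0.033 -0.16  -0.027] F [0.  0.8 0.1] gap 0.1 q6 22.0
```

View pics/c3.png

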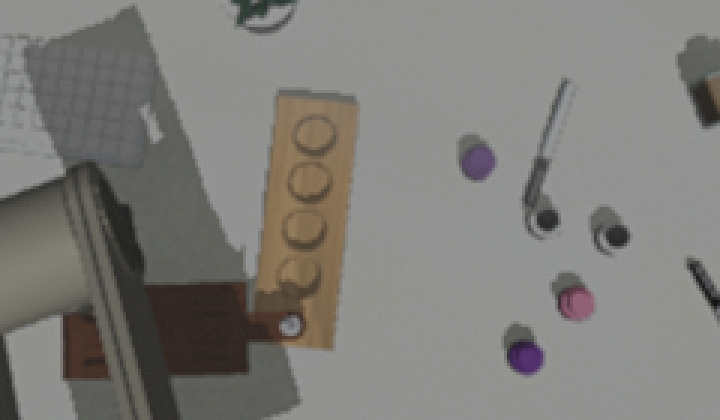

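Tray lies left (pixels 215–283, 245–275 in the full picture), block and four empty pockets clear. Push on gently to the stop.

```bash
python3 -m jog '[[[0.03,-0.1,0,0,0,0,0],[0.02,-0.1,0,0,0,0,0],[0,0,0,0,0,0,0]]]'
python3 -m jog '[[[0.0,-0.08,0,0,0,0,0],[0,0,0,0,0,0,0],[0,0,0,0,0,0,0]]]'
python3 -m jog '[[[0.0,-0.08,0,0,0,0,0],[0,0,0,0,0,0,0],[0,0,0,0,0,0,0]]]'
python3 - <<'E'
from h import *
p,d,P=shot('top'); z=P[...,2]; p=p.astype(int)
b=(P[...,0]>380)&(P[...,0]<720)&(P[...,1]<200)&(P[...,1]>-20)
m=b&(p[...,0]-p[...,2]>20)&(z>26)&(z<36); m=cv2.morphologyEx(m.astype(np.uint8),cv2.MORPH_OPEN,np.ones((3,3)))>0
rc=cv2.minAreaRect(P[m][:,:2].astype(np.float32)); print(m.sum(),rc)
m=b&(z>82);print('pin',P[m].mean(0),m.sum())
m=(P[...,0]>350)&(P[...,0]<520)&(P[...,1]>120)&(P[...,1]<330)&(z>64)&(z<74)&(p[...,0]-p[...,2]>8)&(p[...,0]<110)
q=P[m][:,:2];rc=cv2.minAreaRect(q.astype(np.float32)); print('tray',rc)
E
```

```text
time: 6.65
tool_pos: [491.5, 256.3, 51.3]
tcp_rot: [179.8, -0.0, 90.0]
ft_force: [8.8, -0.8, -3.9]
finger_gap: 0.1
time: 7.02
tool_pos: [491.1, 256.4, 51.9]
tcp_rot: [179.4, -0.1, 90.0]
ft_force: [23.8, -0.7, -14.7]
finger_gap: 0.0
time: 7.4
tool_pos: [490.7, 256.6, 53.0]
tcp_rot: [179.0, -0.2, 90.0]
ft_force: [38.6, -0.1, -23.3]
finger_gap: -0.4
1206 ((553.365966796875, 78.11119079589844), (84.43758392333984, 257.8253173828125), 85.15544128417969)
pin [443.46767856 171.58106141 467.47544294] 1374
tray ((433.62939453125, 216.24026489257812), (89.47195434570312, 195.7541046142578), 6.489140033721924)
```

```bash
python3 -m jog '[[[0,0.3,0,0,0,0,0],[0,0.4,0,0,0,0,0],[0,0,-0.8,0,0,0,0.6],[0,0,-0.8,0,0,0,0.6],[-0.5,0,0,0,0,0,0.6],[-0.9,0,0,0,0,0,0.6],[-0.9,0,0,0,0,0,0.6],[-0.9,0,0,0,0,0,0.6],[-0.9,0,0,0,0,0,0.6],[-0.9,0,0,0,0,0,0.6],[-0.5,0,0,0,0,0,0.6]]]'
cat >> h.py <<'E'
def bottles(f=None):
    for n in('top','side'):
        p,d,P=shot(n,f and n+f); z=P[...,2]; pi=p.astype(int)
        m=(z>41)&(z<52)&(P[...,0]>350)&(P[...,0]<720)&(P[...,1]<-20)&(P[...,1]>-450)&(pi.max(2)-pi.min(2)<18)&(pi.max(2)<110)
        k,l,s,c=cv2.connectedComponentsWithStats(m.astype(np.uint8))
        for i in range(1,k):
            if s[i,4]>15: q=P[l==i]; print(n,'cap',s[i,4],((q.min(0)+q.max(0))/2).round(1),q.mean(0).round(1))
E
python3 - <<'E'
from h import *
bottles(); tgt(560.3,-175.2,33.5,90)
a=np.load('top1.npz')['p'];c=camera_params('top');K=c['K'];T=np.linalg.inv(c['extrinsics'])
for o in(-75,-25,25,75):
    w=np.r_[553.4+o*.9964,78.1-o*.0845,30,1];q=T@w;print(o,(K@q[:3]/q[2]).round(1),end=' ')
g=cv2.resize(cv2.cvtColor(a[175:265,275:325],cv2.COLOR_RGB2GRAY),None,fx=6,fy=6,interpolation=3)
print((cv2.HoughCircles(g,cv2.HOUGH_GRADIENT,1.,60,param1=60,param2=15,minRadius=36,maxRadius=50)/6+[275,175,0]).round(1))
E
```

```text
time: 8.82
tool_pos: [516.7, -20.4, 130.8]
tcp_rot: [-180.0, 0.0, 89.9]
ft_force: [0.2, -0.2, 0.0]
finger_gap: 51.4
top cap 38 [ 559.4 -174.6   45.8] [ 559.4 -174.5   46.4]
top cap 44 [ 543.9 -245.7   46.6] [ 543.9 -246.    46.8]
side cap 67 [ 560.4 -175.7   45.7] [ 560.3 -175.5   46. ]
side cap 73 [ 544.3 -247.5   45.1] [ 543.4 -247.3   45.8]
pos [516.8 -20.7 130.8] rot [-180.     0.    89.8] t 8.9 turn [-0.      0.0001 -0.0004] shift [-3.09   0.87   1.946] F [ 0.4 -0.   0.4] gap 51.4 q6 -8.0
-75 [298.8 247.5   1. ] -25 [300.6 231.5   1. ] 25 [302.4 215.8   1. ] 75 [304.1 200.1   1. ] [[[302.8 210.8   7.1]
  [301.4 226.4   7.5]
  [304.8 194.6   7.1]]]
```

```bash
python3 - <<'E'
from h import *
a=np.load('top1.npz')['p'];c=camera_params('top');K=c['K'];T=np.array(c['extrinsics'])
g=cv2.resize(cv2.cvtColor(a[175:265,275:325],cv2.COLOR_RGB2GRAY),None,fx=6,fy=6,interpolation=3)
H=(cv2.HoughCircles(g,cv2.HOUGH_GRADIENT,1.,60,param1=60,param2=12,minRadius=36,maxRadius=50)[0]-[2.5,2.5,0])/6+[275,175,0]
for u,v,r in H:
    ray=T[:3,:3]@np.linalg.solve(K,[u,v,1]); w=T[:3,3]+ray*(30-T[2,3])/ray[2]
    e=w[:2]-[553.4,78.1]; print(w.round(1),r.round(1),'along',(e@[.9964,-.0845]).round(1),'lat',(e@[.0845,.9964]).round(1))
P=np.load('top1.npz')['P'];z=P[...,2]
# pocket floors by depth
m=(P[...,0]>430)&(P[...,0]<670)&(P[...,1]>45)&(P[...,1]<115)&(z<20)&(z>2)
k,l,s,cc=cv2.connectedComponentsWithStats(m.astype(np.uint8))
for i in range(1,k):
    if s[i,4]>20: print('floor',s[i,4],P[l==i].mean(0).round(1))
E
```

```text
[646.2  70.4  30. ] 7.1 along 93.1 lat 0.2
[595.5  76.5  30. ] 7.1 along 42.1 lat 2.0
[545.9  79.4  30. ] 7.5 along -7.6 lat 0.7
[495.1  85.9  30. ] 7.1 along -58.7 lat 2.8
[452.6  65.5  30. ] 8.2 along -99.4 lat -21.1
[452.4  98.8  30. ] 6.7 along -102.4 lat 12.1
floor 136 [646.7  70.4   9.2]
floor 144 [595.7  74.6   9.3]
floor 146 [545.8  79.    9. ]
floor 153 [495.1  83.5   9. ]
```

```bash
python3 -m jog '[[[-0.6,0.17,0,0,0,0,0.6],[-0.9,0.25,0,0,0,0,0.6],[-0.9,0.25,0,0,0,0,0.6],[-0.69,0.19,0,0,0,0,0.6],[0,0,0.8,0,0,0,0.6],[0,0,0.8,0,0,0,0.6],[0,0,0.33,0,0,0,0.6],[0,0,0,0,0,0,0.6],[0,0,0,0,0,0,0.6]]]' 40
python3 -c "
from h import *
tgt(560,-175,34,90)"
```

```text
time: 10.05
tool_pos: [561.5, -173.1, 36.2]
tcp_rot: [179.9, 0.1, 90.1]
ft_force: [-0.4, -0.3, 0.3]
finger_gap: 51.2
pos [ 561.5 -173.1   36.2] rot [1.799e+02 1.000e-01 9.010e+01] t 10.1 turn [0.0004 0.0002 0.0001] shift [-0.038 -0.03   0.044] F [-0.4 -0.3  0.3] gap 51.2 q6 -22.0
```

```bash
python3 -m jog '[[[-0.038,-0.03,0.02,0,0,0,0.6],[0,0,0,0,0,0,0.1],[0,0,0,0,0,0,0.1],[0,0,0,0,0,0,0.1],[0,0,0,0,0,0,0.1],[0,0,0,0,0,0,0.1],[0,0,0,0,0,0,0.1],[0,0,-0.4,0,0,0,0.1],[0,0,-0.8,0,0,0,0.1],[0,0,-0.7,0,0,0,0.1],[0,0,0,0,0,0,0.1]]]' 40
python3 -c "
from h import *
tgt(646,70.5,100,90)"
```

```text
time: 11.42
tool_pos: [561.2, -175.9, 133.4]
tcp_rot: [179.6, 0.2, 90.0]
ft_force: [0.0, -0.3, -1.7]
finger_gap: 22.1
pos [ 561.2 -175.9  133.4] rot [179.6   0.2  90. ] t 11.4 turn [0.0011 0.0005 0.0001] shift [4.927 1.696 0.668] F [ 0.  -0.3 -1.7] gap 22.1 q6 -22.0
```

```bash
python3 -m jog '[[[0.3,0.1,0,0,0,0,0.1],[0.6,0.2,0,0,0,0,0.1],[0.7,0.24,0,0,0,0,0.1],[0.7,0.24,0,0,0,0,0.1],[0.7,0.24,0,0,0,0,0.1],[0.7,0.24,0,0,0,0,0.1],[0.7,0.24,0,0,0,0,0.1],[0.4,0.14,0,0,0,0,0.1],[0.13,0.06,0,0,0,0,0.1],[0,0,0.8,0,0,0,0.1],[0,0,0,0,0,0,0.1],[0,0,0,0,0,0,0.1]]]'
python3 - <<'E'
from h import *
tgt(646,70.5,44,90)
for n in('side',):
    p,d,P=shot(n)
    cv2.imwrite('pics/c4.png',cv2.resize(p[120:280,230:400],None,fx=3.5,fy=3.5,interpolation=3)[:,:,::-1])
E
```

```text
time: 12.92
tool_pos: [643.5, 70.9, 88.9]
tcp_rot: [-180.0, 0.0, 90.0]
ft_force: [0.6, -0.5, -0.1]
finger_gap: 22.2
pos [643.5  70.9  88.9] rot [-180.    0.   90.] t 12.9 turn [-0.0001  0.     -0.0001] shift [-0.009  0.05   0.898] F [ 0.6 -0.5 -0.1] gap 22.2 q6 2.0
```

View pics/c4.png

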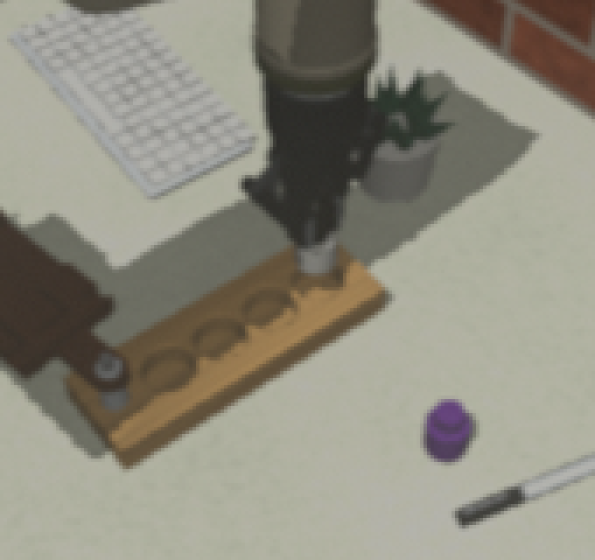

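```bash
python3 -m jog '[[[0,0.04,0.4,0,0,0,0.1],[0,0,0.3,0,0,0,0.1],[0,0,0.16,0,0,0,0.1],[0,0,0,0,0,0,0.1],[0,0,0,0,0,0,0.1]]]'
python3 -m jog '[[[0,0,0.05,0,0,0,0.1],[0,0,0,0,0,0,0.1],[0,0,0,0,0,0,0.1]]]'
```

```text
time: 13.6
tool_pos: [645.8, 71.8, 45.6]
tcp_rot: [180.0, 0.0, 90.0]
ft_force: [-0.0, -0.2, -0.8]
finger_gap: 22.0
time: 13.98
tool_pos: [645.6, 71.7, 43.0]
tcp_rot: [180.0, 0.0, 90.0]
ft_force: [0.1, -0.8, -0.3]
finger_gap: 21.9
```

```bash
python3 -m jog '[[[0,0,0.03,0,0,0,0.1],[0,0,0,0,0,0,0.1],[0,0,0,0,0,0,0.45],[0,0,0,0,0,0,0.45],[0,0,0,0,0,0,0.55],[0,0,-0.5,0,0,0,0.55],[0,0,-0.9,0,0,0,0.55],[0,0,-0.6,0,0,0,0.6],[-0.3,0,0,0,0,0,0.6],[-0.8,-0.25,0,0,0,0,0.6],[-0.8,-0.25,0,0,0,0,0.6]]]'
python3 - <<'E'
from h import *
bottles(); tgt(543.7,-246.5,34,90)
p,d,P=shot('side')
cv2.imwrite('pics/c5.png',cv2.resize(p[120:320,230:430],None,fx=3,fy=3,interpolation=3)[:,:,::-1])
E
```

```text
time: 15.35
tool_pos: [619.4, -24.5, 139.6]
tcp_rot: [-179.9, -0.0, 90.1]
ft_force: [0.8, -0.4, -0.2]
finger_gap: 51.5
top cap 20 [ 685.8 -339.1   46.7] [ 688.1 -337.8   46.1]
top cap 42 [ 543.9 -246.4   46.7] [ 544.3 -246.7   45.9]
side cap 71 [ 544.8 -247.1   45.3] [ 543.9 -247.2   45.7]
pos [618.7 -27.5 139.6] rot [-1.798e+02  1.000e-01  8.980e+01] t 15.4 turn [-0.0005  0.0002 -0.0005] shift [-4.38  -1.5    2.111] F [0.1 0.1 0.1] gap 51.3 q6 -7.0
```

View pics/c5.png

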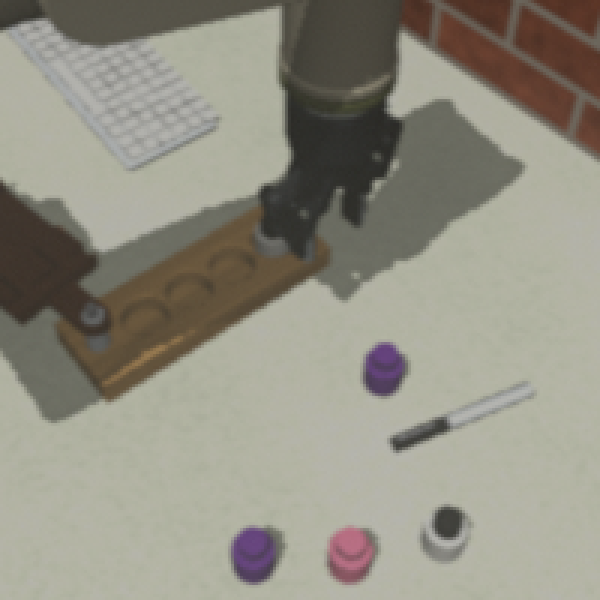

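```bash
python3 -m jog '[[[-0.8,-0.27,0,0,0,0,0.6],[-0.9,-0.3,0,0,0,0,0.6],[-0.9,-0.3,0,0,0,0,0.6],[-0.9,-0.3,0,0,0,0,0.6],[-0.6,-0.22,0,0,0,0,0.6],[-0.37,-0.14,0,0,0,0,0.6],[0,0,0.9,0,0,0,0.6],[0,0,0.8,0,0,0,0.6],[0,0,0.36,0,0,0,0.6],[0,0,0,0,0,0,0.6],[0,0,0,0,0,0,0.6]]]' 40
python3 -c "
from h import *
tgt(544,-246.9,34.5,90)"
```

```text
time: 16.88
tool_pos: [545.6, -247.2, 40.1]
tcp_rot: [179.9, 0.1, 90.1]
ft_force: [-0.2, 0.2, 0.6]
finger_gap: 51.5
pos [ 545.6 -247.2   40.1] rot [1.799e+02 1.000e-01 9.010e+01] t 16.9 turn [0.0004 0.0002 0.0002] shift [ 0.007 -0.032  0.113] F [-0.2  0.2  0.6] gap 51.5 q6 -29.0
```

```bash
python3 -m jog '[[[0,-0.03,0.09,0,0,0,0.6],[0,0,0,0,0,0,0.6],[0,0,0,0,0,0,0.1],[0,0,0,0,0,0,0.1],[0,0,0,0,0,0,0.1],[0,0,0,0,0,0,0.1],[0,0,0,0,0,0,0.1],[0,0,-0.4,0,0,0,0.1],[0,0,-0.8,0,0,0,0.1],[0,0,-0.8,0,0,0,0.1]]]' 40
python3 -m jog '[[[0.4,0,0,0,0,0,0.1],[0.7,0,0,0,0,0,0.1],[0.8,0,0,0,0,0,0.1],[0.8,0,0,0,0,0,0.1],[0.8,0,0,0,0,0,0.1],[0.8,0,0,0,0,0,0.1],[0.8,0,0,0,0,0,0.1],[0.8,0,0,0,0,0,0.1],[0.4,0,0,0,0,0,0.1],[0.2,0,0,0,0,0,0.1],[0,0,0,0,0,0,0.1],[0,0,0,0,0,0,0.1]]]' 40
python3 -c "
from h import *
tgt(545.8,79,43,90)"
```

```text
time: 18.12
tool_pos: [542.3, -246.7, 135.5]
tcp_rot: [-180.0, -0.0, 90.0]
ft_force: [0.6, -0.9, -0.3]
finger_gap: 21.9
time: 19.62
tool_pos: [542.6, 77.2, 133.7]
tcp_rot: [-180.0, 0.0, 90.0]
ft_force: [0.0, 0.0, -0.6]
finger_gap: 22.4
pos [542.6  77.2 133.7] rot [-180.    0.   90.] t 19.6 turn [-0.      0.0001 -0.0001] shift [0.037 0.064 1.814] F [ 0.   0.  -0.6] gap 22.4 q6 3.0
```

```bash
python3 -m jog '[[[0.035,0.06,0.3,0,0,0,0.1],[0,0,0.6,0,0,0,0.1],[0,0,0.4,0,0,0,0.1],[0,0,0.3,0,0,0,0.1],[0,0,0.15,0,0,0,0.1],[0,0,0,0,0,0,0.1],[0,0,0,0,0,0,0.1]]]'
python3 -c "
from h import *
tgt(545.8,79,43,90)"
```

```text
time: 20.5
tool_pos: [546.3, 79.9, 47.2]
tcp_rot: [179.9, -0.0, 90.0]
ft_force: [-0.6, -0.6, -1.2]
finger_gap: 21.9
pos [546.3  79.9  47.2] rot [179.9  -0.   90. ] t 20.5 turn [ 0.0002 -0.      0.0001] shift [-0.018 -0.01   0.084] F [-0.6 -0.6 -1.2] gap 21.9 q6 3.0
```

```bash
python3 -m jog '[[[0,0,0.06,0,0,0,0.1],[0,0,0,0,0,0,0.1],[0,0,0,0,0,0,0.45],[0,0,0,0,0,0,0.45],[0,0,0,0,0,0,0.55],[0,0,-0.5,0,0,0,0.55],[0,0,-0.9,0,0,0,0.55],[0,0,-0.6,0,0,0,0.4],[0.4,-0.5,0,0,0,0,0],[0.6,-0.7,0,0,0,0,0],[0.6,-0.7,0,0,0,0,0],[0.6,-0.7,0,0,0,0,0]]]'
python3 -m jog '[[[0.6,-0.7,0,0,0,0,0],[0.5,-0.5,0,0,0,0,0],[0,0,0,0,0,0,0],[0,0,0,0,0,0,0]]]'
python3 - <<'E'
from h import *
tgt(356,244,62,90)
for n in('top','side'):
    p,d,P=shot(n); z=P[...,2]
    for c in((646,70.4),(545.8,79)):
        m=(np.hypot(P[...,0]-c[0],P[...,1]-c[1])<25)&(z>50)&(z<62); q=P[m]; print(n,m.sum(),q.mean(0).round(1) if m.sum() else '')
    if n=='side': cv2.imwrite('pics/c6.png',cv2.resize(p[120:300,160:400],None,fx=3,fy=3,interpolation=3)[:,:,::-1])
    if n=='top':
        p=p.astype(int);m=(P[...,0]>350)&(P[...,0]<520)&(P[...,1]>130)&(P[...,1]<330)&(z>64)&(z<82)&(p[...,0]-p[...,2]>8)&(p[...,0]<110)
        print('tray',m.sum(),cv2.minAreaRect(P[m][:,:2].astype(np.float32)))
bottles()
E
```

```text
time: 22.0
tool_pos: [414.4, 190.5, 143.4]
tcp_rot: [180.0, -0.0, 90.0]
ft_force: [-0.2, 1.1, 0.2]
finger_gap: 0.0
time: 22.5
tool_pos: [355.8, 244.7, 143.5]
tcp_rot: [180.0, 0.0, 90.1]
ft_force: [0.2, -0.7, 0.5]
finger_gap: 0.1
pos [355.8 244.7 143.5] rot [180.    0.   90.1] t 22.5 turn [0.0001 0.     0.0002] shift [-0.014  0.003  1.629] F [ 0.2 -0.7  0.5] gap 0.1 q6 28.0
top 43 [645.7  71.6  54.6]
top 49 [545.7  79.1  54.4]
tray 1701 ((434.0325622558594, 222.387451171875), (89.64167785644531, 184.39175415039062), 4.872467041015625)
side 44 [646.7  70.3  53.8]
side 50 [547.3  78.5  53.6]
top cap 19 [ 685.1 -339.2   46.8] [ 687.5 -338.2   46.2]
```

View pics/c6.png

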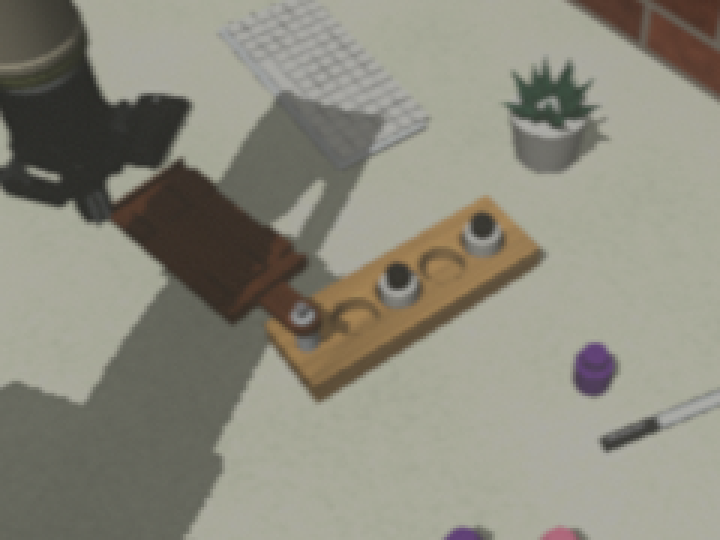

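```bash
python3 -m jog '[[[0,0,0.8,0,0,0,0],[0,0,0.81,0,0,0,0],[0,0,0,0,0,0,0],[0,0,0,0,0,0,0]]]'
python3 - <<'E'
from h import *
pin=np.array([446.3,86.5]);pts=[]
for th in [95,87,79,71,63,55,47,39,31,23,15,9,4,0,-3]:
    t=np.radians(th);c,s=np.cos(t),np.sin(t); off=46+11+3*abs(s)
    pts.append(pin+165*np.array([c,s])+off*np.array([-s,c]))
tgt(356,244,62,90)
p=np.vstack([telemetry.sense()['tool_pos'][:2],pts]); d=np.diff(p,axis=0)/50
print([[float(round(y,2)),float(round(x,2))] for x,y in d])
E
```

```text
time: 23.2
tool_pos: [356.3, 244.9, 64.1]
tcp_rot: [180.0, -0.0, 90.0]
ft_force: [-0.2, 0.2, 0.9]
finger_gap: -0.1
pos [356.3 244.9  64.1] rot [180.  -0.  90.] t 23.2 turn [ 0.0001 -0.0001 -0.    ] shift [-0.017 -0.006  0.042] F [-0.2  0.2  0.9] gap -0.1 q6 28.0
[[0.02, 0.32], [0.18, 0.46], [0.11, 0.48], [0.04, 0.49], [-0.03, 0.49], [-0.1, 0.48], [-0.16, 0.47], [-0.23, 0.44], [-0.29, 0.4], [-0.34, 0.36], [-0.39, 0.31], [-0.32, 0.19], [-0.28, 0.13], [-0.23, 0.09], [-0.17, 0.06]]
```

```bash
python3 -m jog '[[[0.02,0.32,0.03,0,0,0,0],[0.18,0.46,0,0,0,0,0],[0.11,0.48,0,0,0,0,0],[0.04,0.49,0,0,0,0,0],[-0.03,0.49,0,0,0,0,0],[-0.1,0.48,0,0,0,0,0],[-0.16,0.47,0,0,0,0,0],[-0.23,0.44,0,0,0,0,0],[-0.29,0.4,0,0,0,0,0],[-0.34,0.36,0,0,0,0,0],[-0.39,0.31,0,0,0,0,0]]]'
python3 -m jog '[[[-0.16,0.1,0,0,0,0,0],[-0.16,0.09,0,0,0,0,0],[-0.14,0.07,0,0,0,0,0],[-0.14,0.06,0,0,0,0,0],[-0.12,0.05,0,0,0,0,0],[-0.11,0.04,0,0,0,0,0],[-0.1,0.03,0,0,0,0,0],[-0.07,0.03,0,0,0,0,0],[0,0,0,0,0,0,0]]]'
python3 -c "
from h import *
tgt(619,127,62,90)"
```

```text
time: 24.58
tool_pos: [592.2, 184.8, 62.8]
tcp_rot: [179.9, -0.0, 90.0]
ft_force: [-1.4, 1.8, 0.7]
finger_gap: -0.1
time: 25.7
tool_pos: [614.2, 135.1, 61.4]
tcp_rot: [180.0, 0.0, 90.0]
ft_force: [-0.3, -0.1, 0.2]
finger_gap: -0.1
pos [614.2 135.1  61.4] rot [180.   0.  90.] t 25.7 turn [0.0001 0.     0.    ] shift [-0.161  0.095 -0.012] F [-0.3 -0.1  0.2] gap -0.1 q6 8.0
```

Near home; feel for the stop in small steps.

```bash
python3 -m jog '[[[-0.06,0,0,0,0,0,0],[-0.06,0,0,0,0,0,0],[0,0,0,0,0,0,0]]]'
python3 -m jog '[[[-0.06,0,0,0,0,0,0],[0,0,0,0,0,0,0],[0,0,0,0,0,0,0]]]'
python3 -m jog '[[[-0.05,0,0,0,0,0,0],[0,0,0,0,0,0,0],[0,0,0,0,0,0,0]]]'
```

```text
time: 26.08
tool_pos: [614.3, 131.7, 61.6]
tcp_rot: [179.9, -0.2, 90.1]
ft_force: [3.0, 10.6, -1.5]
finger_gap: 0.0
time: 26.45
tool_pos: [614.3, 131.4, 61.6]
tcp_rot: [179.9, -0.4, 90.1]
ft_force: [1.4, 21.2, -2.8]
finger_gap: 0.4
time: 26.82
tool_pos: [614.3, 131.2, 61.7]
tcp_rot: [179.9, -0.6, 90.2]
ft_force: [3.2, 30.6, -4.6]
finger_gap: 0.4
```

```bash
python3 -m jog '[[[0.5,0,0,0,0,0,0],[0.3,0,-0.8,0,0,0,0],[0,0,-0.9,0,0,0,0],[0,0,0,0,0,-0.0282,0.4],[0,0,0,0,0,-0.0282,0.4],[0,0,0,0,0,-0.0282,0.4],[0,0,0,0,0,-0.0282,0.4],[0,0,0,0,0,-0.0282,0.4],[0,0,0,0,0,-0.0282,0.4],[0,0,0,0,0,-0.0282,0.4],[0,0,0,0,0,0,0.4]]]'
cat >> h.py <<'E'
def pens(n):
    p,d,P=shot(n); z=P[...,2]; pi=p.astype(int)
    m=(z>7)&(z<21)&(P[...,0]>380)&(P[...,0]<740)&(P[...,1]<-120)&(P[...,1]>-480)&(pi.max(2)-pi.min(2)<20)
    k,l,s,c=cv2.connectedComponentsWithStats(m.astype(np.uint8),connectivity=8)
    for i in range(1,k):
        q=P[l==i][:,:2]
        if len(q)<100: continue
        f=cv2.fitLine(q.astype(np.float32),cv2.DIST_HUBER,0,.01,.01).ravel(); t=(q-f[2:])@f[:2]
        print(n,'pen',len(q),'mid',(f[2:]+f[:2]*(np.percentile(t,1)+np.percentile(t,99))/2).round(1),'ang',np.degrees(np.arctan2(f[1],f[0])).round(1),'len',np.ptp(t).round())
    return p,P
def tray(n,p,P):
    z=P[...,2]; pi=p.astype(int)
    m=(P[...,0]>400)&(P[...,0]<720)&(P[...,1]>10)&(P[...,1]<190)&(z>64)&(z<82)&(pi[...,0]-pi[...,2]>8)&(pi[...,0]<110)
    m=cv2.morphologyEx(m.astype(np.uint8),cv2.MORPH_OPEN,np.ones((15,9)))>0
    q=P[m&(z<74)] if 0 else P[m]; print(n,'tray',m.sum(),cv2.minAreaRect(q[:,:2].astype(np.float32)),q.mean(0).round(1))
E
python3 - <<'E'
from h import *
tgt(642,-180.5,60,161)
for n in('top','side'):
    p,P=pens(n); tray(n,p,P)
    if n=='top':cv2.imwrite('pics/c7.png',cv2.resize(p[160:280,250:480],None,fx=3.4,fy=3.4,interpolation=3)[:,:,::-1])
E
```

```text
time: 28.2
tool_pos: [613.9, 163.8, 146.3]
tcp_rot: [-180.0, 0.0, 161.0]
ft_force: [0.4, 0.2, 0.3]
finger_gap: 34.4
pos [613.9 163.8 146.3] rot [-180.    0.  161.] t 28.2 turn [-0.      0.      0.0001] shift [-2.772 -6.327  1.726] F [0.4 0.2 0.3] gap 34.4 q6 -61.0
top pen 175 mid [ 642.9 -180.6] ang -18.2 len 139.0
top pen 195 mid [ 457.6 -368.5] ang 30.2 len 139.0
top tray 908 ((569.6382446289062, 73.54278564453125), (119.83003234863281, 82.72489929199219), 1.0551793575286865) [574.6  73.6  71.7]
side pen 252 mid [ 644.4 -183.2] ang -18.7 len 141.0
side pen 419 mid [ 459.6 -369.1] ang 30.6 len 141.0
side tray 1417 ((583.0310668945312, 75.11870574951172), (94.86160278320312, 182.75897216796875), 83.63504791259766) [584.   72.3  72.3]
```

View pics/c7.png

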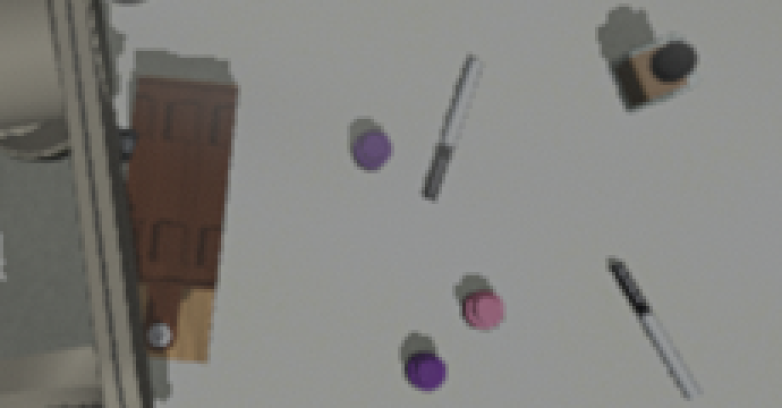

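```bash
python3 -m jog '[[[-0.2,-0.45,0,0,0,0,0.4],[-0.4,-0.9,0,0,0,0,0.4],[-0.4,-0.9,0,0,0,0,0.4],[-0.4,-0.9,0,0,0,0,0.4],[-0.4,-0.9,0,0,0,0,0.4],[-0.4,-0.9,0,0,0,0,0.4],[-0.4,-0.9,0,0,0,0,0.4],[-0.21,-0.5,0,0,0,0,0.4],[0,-0.5,0.6,0,0,0,0.4],[0,0,0.8,0,0,0,0.4],[0,0,0.7,0,0,0,0.4],[0,0,0,0,0,0,0.4]]]'
python3 -m jog '[[[0,0,0,0,0,0,0.4],[0,0,0,0,0,0,0.4]]]'
python3 -c "
from h import *
tgt(643.6,-181.9,4,161.4)"
```

```text
time: 29.8
tool_pos: [632.8, -204.5, 37.3]
tcp_rot: [180.0, -0.4, 160.9]
ft_force: [-0.4, -0.1, 0.4]
finger_gap: 34.2
time: 30.05
tool_pos: [637.7, -206.2, 44.1]
tcp_rot: [-180.0, 0.2, 161.1]
ft_force: [-0.4, 0.5, -0.4]
finger_gap: 33.9
pos [ 637.7 -206.2   44.1] rot [-180.     0.2  161.1] t 30.1 turn [-0.      0.0006 -0.0009] shift [0.043 0.498 0.802] F [-0.4  0.5 -0.4] gap 33.9 q6 -93.0
```

```bash
python3 -m jog '[[[0.04,0.5,0,0,0,-0.001,0.4],[0,0,0,0,0,0,0.4],[0,0,0.5,0,0,0,0.4],[0,0,0.2,0,0,0,0.4],[0,0,0.04,0,0,0,0.4],[0,0,0,0,0,0,0.4],[0,0,0,0,0,0,0.4]]]' 40
python3 -c "
from h import *
tgt(643.6,-181.9,4,161.4)"
```

```text
time: 30.92
tool_pos: [642.8, -181.6, 5.3]
tcp_rot: [-180.0, 0.1, 161.4]
ft_force: [0.4, 0.1, -0.1]
finger_gap: 34.3
pos [ 642.8 -181.6    5.3] rot [-1.800e+02  1.000e-01  1.614e+02] t 30.9 turn [-0.      0.0002  0.0001] shift [-0.017  0.     0.026] F [ 0.4  0.1 -0.1] gap 34.3 q6 -92.0
```

```bash
python3 -m jog '[[[0,0,0.03,0,0,0,0.4],[0,0,0,0,0,0,0.05],[0,0,0,0,0,0,0.05],[0,0,0,0,0,0,0.05],[0,0,0,0,0,0,0.05],[0,0,0,0,0,0,0.05],[0,0,-0.3,0,0,0,0.05],[0,0,-0.8,0,0,0,0.05],[0,0,-0.8,0,0,0,0.05],[0,0,-0.6,0,0,0,0.05],[0,0,0,0,0,0,0.05],[0,0,0,0,0,0,0.05]]]' 40
python3 - <<'E'
from h import *
# where the pen sits relative to the TCP
s=telemetry.sense();p0=s['tool_pos'];print(p0.round(1))
for n in('top','side'):
    p,d,P=shot(n); pi=p.astype(int)
    m=(P[...,2]>115)&(P[...,2]<150)&(abs(P[...,0]-p0[0])<80)&(abs(P[...,1]-p0[1])<50)&(pi.max(2)-pi.min(2)<25)&(np.hypot(P[...,0]-p0[0],P[...,1]-p0[1])>30)
    q=P[m]; print(n,len(q), np.c_[q.min(0),q.max(0)].round(0).tolist())
    if len(q)>20:
        f=cv2.fitLine(q.astype(np.float32),cv2.DIST_HUBER,0,.01,.01).ravel(); t=(q-f[3:])@f[:3]; print('dir',f[:3].round(3),'mid',(f[3:]+f[:3]*(t.min()+t.max())/2).round(1),'len',np.ptp(t).round())
b=np.array([553.4,78.1])
pin=np.array([446.3,86.6]);t=np.radians(-4.9);u=np.array([np.cos(t),np.sin(t)]);v=np.array([-u[1],u[0]])
for k in(21,-21): print('groove',k,(pin+136*u+k*v).round(1))
g=pin+136*u+21*v; tgt(g[0],g[1],120,175.1)
E
```

```text
time: 32.42
tool_pos: [641.8, -181.2, 127.4]
tcp_rot: [180.0, -0.0, 161.5]
ft_force: [-0.3, -0.1, -1.1]
finger_gap: 11.7
[ 641.8 -181.2  127.4]
top 30 [[576.0, 611.0], [-180.0, -164.0], [132.0, 144.0]]
dir [ 0.933 -0.349 -0.086] mid [ 594.1 -171.3  137.5] len 38.0
side 131 [[575.0, 710.0], [-211.0, -157.0], [126.0, 142.0]]
dir [ 0.951 -0.308  0.008] mid [ 642.9 -185.6  136.4] len 140.0
groove 21 [583.6  95.9]
groove -21 [580.   54.1]
pos [ 641.  -180.9  125.9] rot [180.   -0.2 161.4] t 32.5 turn [ 0.0001 -0.0005 -0.0379] shift [1.617 5.418 0.119] F [ 0.6 -0.1 -0.8] gap 12.2 q6 -92.0
```

```bash
python3 -m jog '[[[0,0,0,0,0,-0.019,0.05],[0,0,0,0,0,-0.019,0.05],[0.1,0.3,0,0,0,0,0.05],[0.18,0.6,0,0,0,0,0.05],[0.24,0.8,0,0,0,0,0.05],[0.24,0.8,0,0,0,0,0.05],[0.24,0.8,0,0,0,0,0.05],[0.24,0.8,0,0,0,0,0.05],[0.22,0.8,0,0,0,0,0.05],[0.16,0.52,0,0,0,0,0.05],[0,0,0,0,0,0,0.05],[0,0,0,0,0,0,0.05]]]'
python3 - <<'E'
from h import *
tgt(583.5,96.3,95,175.1)
p,d,P=shot('side','s8.png')
cv2.imwrite('pics/c8.png',cv2.resize(p[140:260,230:370],None,fx=5,fy=5,interpolation=3)[:,:,::-1])
E
```

```text
time: 34.02
tool_pos: [583.9, 95.6, 127.3]
tcp_rot: [-180.0, -0.0, 175.1]
ft_force: [0.5, -0.0, -0.3]
finger_gap: 12.2
pos [583.9  95.6 127.3] rot [-180.    -0.   175.1] t 34.0 turn [-0.0001 -0.0001 -0.    ] shift [0.009 0.013 0.646] F [ 0.5 -0.  -0.3] gap 12.2 q6 -81.0
```

View pics/c8.png

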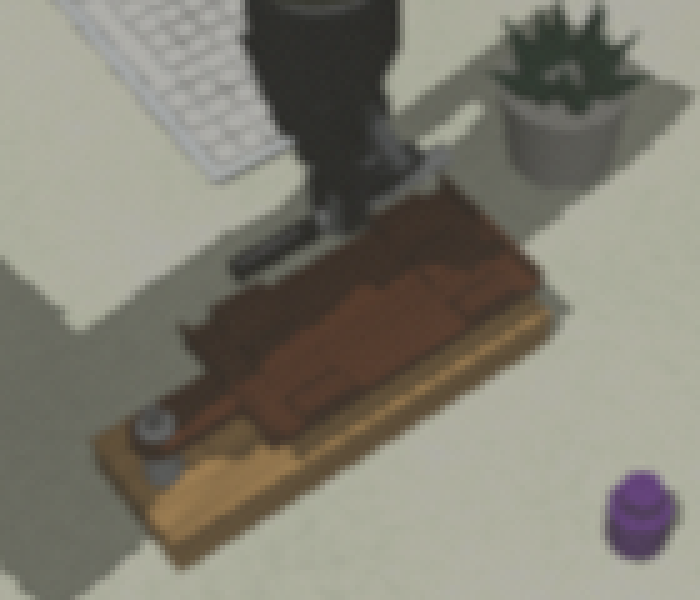

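```bash
python3 -m jog '[[[0,0.01,0.4,0,0,0,0.05],[0,0,0.3,0,0,0,0.05],[0,0,0.2,0,0,0,0.05],[0,0,0.1,0,0,0,0.05],[0,0,0,0,0,0,0.05],[0,0,0,0,0,0,0.05]]]'
python3 -m jog '[[[0,0,0.04,0,0,0,0.05],[0,0,0,0,0,0,0.05]]]'
python3 -c "
from h import *
tgt(583.5,96.3,74,175.1)"
```

```text
time: 34.83
tool_pos: [584.9, 96.1, 78.4]
tcp_rot: [180.0, 0.1, 175.1]
ft_force: [0.0, 0.4, -0.0]
finger_gap: 11.8
time: 35.08
tool_pos: [584.5, 96.1, 75.9]
tcp_rot: [180.0, 0.0, 175.1]
ft_force: [-0.7, -0.2, -0.5]
finger_gap: 11.6
pos [584.5  96.1  75.9] rot [180.    0.  175.1] t 35.1 turn [0.     0.     0.0001] shift [0.021 0.002 0.039] F [-0.7 -0.2 -0.5] gap 11.6 q6 -81.0
```

```bash
python3 -m jog '[[[0,0,0.03,0,0,0,0.05],[0,0,0,0,0,0,0.05],[0,0,0,0,0,0,0.2],[0,0,0,0,0,0,0.25],[0,0,0,0,0,0,0.3],[0,0,0,0,0,0,0.3],[0,0,-0.4,0,0,0,0.3],[0,0,-0.8,0,0,0,0.3],[0,0,0,0,0,0.0285,0.4],[0,0,0,0,0,0.0285,0.4],[0,0,0,0,0,0.0285,0.4],[0,0,0,0,0,0.0285,0.4]]]'
python3 -m jog '[[[0,0,0,0,0,0.0285,0.4],[0,0,0,0,0,0.0285,0.4],[0,0,0,0,0,0.0285,0.4],[0,0,0,0,0,0.0285,0.4],[0,0,0,0,0,0.0285,0.4],[0,0,0,0,0,0.0285,0.4],[0,0,0,0,0,0.0285,0.4],[0,0,0,0,0,0.0285,0.4],[0,0,0,0,0,0.0285,0.4],[0,0,0,0,0,0.0285,0.4],[0,0,0,0,0,0.003,0.4],[0,0,0,0,0,0,0.4]]]'
python3 -c "
from h import *
tgt(458.6,-368.8,60,30.4)"
```

```text
time: 36.58
tool_pos: [585.0, 96.1, 136.2]
tcp_rot: [179.9, 0.1, 133.8]
ft_force: [-0.8, 0.2, -0.7]
finger_gap: 34.3
time: 38.08
tool_pos: [584.8, 96.1, 135.2]
tcp_rot: [180.0, -0.1, 30.6]
ft_force: [-0.0, -0.6, -0.3]
finger_gap: 34.0
pos [584.8  96.1 135.2] rot [ 1.80e+02 -1.00e-01  3.06e+01] t 38.1 turn [ 0.0001 -0.0001  0.0006] shift [-6.882  6.743  1.504] F [-0.  -0.6 -0.3] gap 34.0 q6 64.0
```

```bash
python3 -m jog '[[[-0.35,0.35,0,0,0,0,0.4],[-0.75,0.73,0,0,0,0,0.4],[-0.75,0.73,0,0,0,0,0.4],[-0.75,0.73,0,0,0,0,0.4],[-0.75,0.73,0,0,0,0,0.4],[-0.75,0.73,0,0,0,0,0.4],[-0.75,0.73,0,0,0,0,0.4],[-0.75,0.73,0,0,0,0,0.4],[-0.75,0.73,0,0,0,0,0.4],[-0.53,0.55,0,0,0,0,0.4],[0,0,0.7,0,0,0,0.4],[0,0,0.75,0,0,0,0.4]]]'
python3 -m jog '[[[0,0,0,0,0,0,0.4],[0,0,0,0,0,0,0.4]]]'
python3 - <<'E'
from h import *
tgt(458.6,-368.8,4,30.4)
p,d,P=shot('top','top9.png'); 
t=np.radians(-4.9);u=np.array([np.cos(t),np.sin(t)]);v=np.array([-u[1],u[0]])
for n in('top','side'):
    p,d,P=shot(n); pi=p.astype(int);e=P[...,:2]-[581.7,75.4];z=P[...,2]
    m=(abs(e@u)<90)&(abs(e@v)<50)&(z>77)&(z<95)&(pi[...,0]-pi[...,2]<8)&(abs(e@v-21)<14)
    q=P[m]; f=cv2.fitLine(q.astype(np.float32),cv2.DIST_HUBER,0,.01,.01).ravel(); tt=(q-f[3:])@f[:3]; mid=f[3:]+f[:3]*(tt.min()+tt.max())/2
    print(n,len(q),'dir',f[:3].round(3),'mid',mid.round(1),'len',np.ptp(tt).round(),'local',((mid[:2]-[581.7,75.4])@np.c_[u,v]).round(1))
    cv2.imwrite(f'pics/c9{n}.png',cv2.resize(p[150:290,230:390],None,fx=4,fy=4,interpolation=3)[:,:,::-1])
    pens(n)
E
```

```text
time: 39.58
tool_pos: [458.7, -370.1, 62.1]
tcp_rot: [179.9, -0.0, 30.5]
ft_force: [0.3, 0.3, 0.1]
finger_gap: 33.9
time: 39.83
tool_pos: [459.0, -369.1, 63.3]
tcp_rot: [179.9, -0.0, 30.5]
ft_force: [0.3, -0.2, 0.5]
finger_gap: 34.1
pos [ 459.  -369.1   63.3] rot [179.9  -0.   30.5] t 39.8 turn [ 0.0002 -0.0001  0.0003] shift [-0.004 -0.01   1.186] F [ 0.3 -0.2  0.5] gap 34.1 q6 16.0
top 185 dir [ 0.995 -0.095  0.007] mid [585.5  96.1  83.8] len 140.0 local [ 2. 21.]
top pen 101 mid [ 487.1 -351.5] ang 31.5 len 74.0Traceback (most recent call last):
  File "<stdin>", line 8, in <module>
cv2.error: OpenCV(4.12.0) /io/opencv/modules/imgproc/src/linefit.cpp:102: error: (-215:Assertion failed) count > 0 in function 'fitLine3D_wods'
```

```bash
python3 -m jog '[[[0,0,0.6,0,0,0,0.4],[0,0,0.4,0,0,0,0.4],[0,0,0.18,0,0,0,0.4],[0,0,0,0,0,0,0.4],[0,0,0,0,0,0,0.4]]]'
python3 -c "
from h import *
tgt(458.6,-368.8,4,30.4)"
```

```text
time: 40.65
tool_pos: [459.0, -369.2, 3.7]
tcp_rot: [179.9, -0.0, 30.4]
ft_force: [1.1, -0.7, 0.8]
finger_gap: 34.1
pos [ 459.  -369.2    3.7] rot [179.9  -0.   30.4] t 40.6 turn [ 0.0002 -0.0001  0.    ] shift [-0.002 -0.011 -0.005] F [ 1.1 -0.7  0.8] gap 34.1 q6 16.0
```

```bash
python3 -m jog '[[[0,0,0,0,0,0,0.05],[0,0,0,0,0,0,0.05],[0,0,0,0,0,0,0.05],[0,0,0,0,0,0,0.05],[0,0,0,0,0,0,0.05],[0,0,-0.3,0,0,0,0.05],[0,0,-0.8,0,0,0,0.05],[0,0,-0.8,0,0,0,0.05],[0,0,-0.6,0,0,0,0.05],[0,0,0,0,0,0,0.05]]]' 40
python3 -m jog '[[[0,0,0,0,0,0.0245,0.05],[0,0,0,0,0,0.0245,0.05],[0,0,0,0,0,0.0245,0.05],[0,0,0,0,0,0.0245,0.05],[0,0,0,0,0,0,0.05],[0,0,0,0,0,0,0.05]]]'
python3 -c "
from h import *
tgt(579.9,54.5,95,-4.9)"
```

```text
time: 41.9
tool_pos: [460.2, -370.4, 132.2]
tcp_rot: [179.6, -0.1, 30.4]
ft_force: [-0.7, -0.0, -0.0]
finger_gap: 12.0
time: 42.65
tool_pos: [458.1, -368.4, 127.2]
tcp_rot: [-180.0, 0.0, -4.7]
ft_force: [-0.3, 0.6, -1.1]
finger_gap: 12.0
pos [ 458.1 -368.4  127.2] rot [-180.     0.    -4.7] t 42.6 turn [-0.0001  0.0001  0.0006] shift [ 1.705 -8.635  0.644] F [-0.3  0.6 -1.1] gap 12.0 q6 51.0
```

```bash
python3 -m jog '[[[0.07,-0.35,0,0,0,0.0006,0.05],[0.14,-0.7,0,0,0,0,0.05],[0.18,-0.9,0,0,0,0,0.05],[0.18,-0.9,0,0,0,0,0.05],[0.18,-0.9,0,0,0,0,0.05],[0.18,-0.9,0,0,0,0,0.05],[0.18,-0.9,0,0,0,0,0.05],[0.18,-0.9,0,0,0,0,0.05],[0.18,-0.9,0,0,0,0,0.05],[0.14,-0.7,0,0,0,0,0.05],[0.1,-0.58,0,0,0,0,0.05],[0,0,0,0,0,0,0.05]]]'
python3 -m jog '[[[0,0,0,0,0,0,0.05],[0,0,0.3,0,0,0,0.05],[0,0,0,0,0,0,0.05],[0,0,0,0,0,0,0.05]]]'
python3 - <<'E'
from h import *
tgt(579.9,54.5,74,-4.9)
p,d,P=shot('side')
cv2.imwrite('pics/c10.png',cv2.resize(p[140:260,230:370],None,fx=5,fy=5,interpolation=3)[:,:,::-1])
E
```

```text
time: 44.15
tool_pos: [581.4, 56.5, 127.7]
tcp_rot: [-180.0, 0.0, -4.8]
ft_force: [0.3, -0.7, 0.2]
finger_gap: 12.5
time: 44.65
tool_pos: [581.3, 53.0, 112.3]
tcp_rot: [180.0, 0.1, -5.1]
ft_force: [-0.0, 0.1, -0.4]
finger_gap: 12.2
pos [581.3  53.  112.3] rot [ 1.8e+02  1.0e-01 -5.1e+00] t 44.6 turn [ 0.      0.0002 -0.0006] shift [-0.031 -0.027  0.766] F [-0.   0.1 -0.4] gap 12.2 q6 95.0
```

View pics/c10.png

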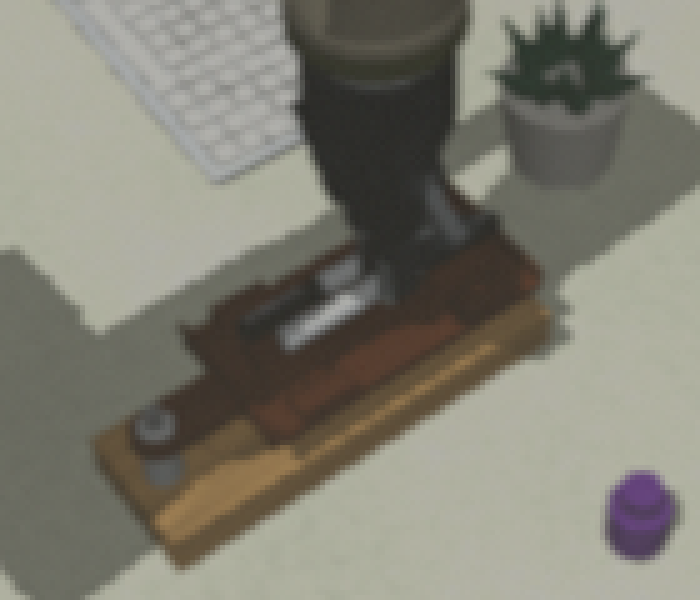

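Pen 2 hangs parallel over the right-hand groove, pen 1 lies behind it in the left one. Lower.

```bash
python3 -m jog '[[[-0.03,-0.027,0.2,0,0,-0.0005,0.05],[0,0,0.3,0,0,0,0.05],[0,0,0.15,0,0,0,0.05],[0,0,0.07,0,0,0,0.05],[0,0,0,0,0,0,0.05],[0,0,0,0,0,0,0.05]]]'
python3 -c "
from h import *
tgt(579.9,54.5,74,-4.9)"
```

```text
time: 45.45
tool_pos: [580.7, 55.0, 77.3]
tcp_rot: [-180.0, -0.0, -4.9]
ft_force: [0.0, -0.2, 0.2]
finger_gap: 12.0
pos [580.7  55.   77.3] rot [-180.    -0.    -4.9] t 45.5 turn [-0.     -0.0001 -0.    ] shift [-0.016  0.012  0.065] F [ 0.  -0.2  0.2] gap 12.0 q6 95.0
```

```bash
python3 -m jog '[[[0,0,0.065,0,0,0,0.05],[0,0,0,0,0,0,0.05],[0,0,0,0,0,0,0.05],[0,0,0,0,0,0,0.2],[0,0,0,0,0,0,0.25],[0,0,0,0,0,0,0.28],[0,0,0,0,0,0,0.28],[0,0,-0.4,0,0,0,0.28],[0,0,-0.8,0,0,0,0.28],[0,0,-0.9,0,0,0,0.28]]]'
python3 -m jog '[[[0,0.4,-0.2,0,0,0,0.28],[0,0.8,0,0,0,0,0.28],[0,0.9,0,0,0,0,0.28],[0,0.9,0,0,0,0,0.28],[0,0.9,0,0,0,0,0.28],[0,0.5,0,0,0,0,0.28],[0,0,0,0,0,0,0.28],[0,0,0,0,0,0,0.28]]]'
python3 - <<'E'
from h import *
tgt(580,-150,150,-4.9)
t=np.radians(-4.9);u=np.array([np.cos(t),np.sin(t)]);v=np.array([-u[1],u[0]])
p,d,P=shot('top','topA.png'); pi=p.astype(int);e=P[...,:2]-[581.7,75.4];z=P[...,2]
for k in(21,-21):
    m=(abs(e@u)<95)&(z>77)&(z<95)&(pi[...,0]-pi[...,2]<8)&(abs(e@v-k)<14)
    q=P[m]; f=cv2.fitLine(q.astype(np.float32),cv2.DIST_HUBER,0,.01,.01).ravel(); tt=(q-f[3:])@f[:3]; mid=f[3:]+f[:3]*(tt.min()+tt.max())/2
    print(len(q),'dir',f[:3].round(3),'mid',mid.round(1),'len',np.ptp(tt).round(),'local',((mid[:2]-[581.7,75.4])@np.c_[u,v]).round(1))
m=(abs(e@u)<110)&(abs(e@v)<60)&(z>64)&(z<88); m=cv2.morphologyEx(m.astype(np.uint8),cv2.MORPH_OPEN,np.ones((11,11)))>0
print('tray',cv2.minAreaRect(P[m][:,:2].astype(np.float32)))
ps,d,Ps=shot('side')
cv2.imwrite('pics/cA.png',cv2.resize(np.hstack([p[120:290,230:430],ps[120:290,230:430]]),None,fx=2,fy=2.4,interpolation=3)[:,:,::-1])
E
```

```text
time: 46.7
tool_pos: [580.1, 55.0, 180.6]
tcp_rot: [180.0, 0.0, -4.9]
ft_force: [0.2, -0.6, 0.5]
finger_gap: 23.7
time: 47.7
tool_pos: [561.4, -163.9, 188.7]
tcp_rot: [-180.0, 0.0, -4.9]
ft_force: [-0.2, -0.6, -0.4]
finger_gap: 23.8
pos [ 561.4 -163.9  188.7] rot [-180.     0.    -4.9] t 47.7 turn [-0.0001  0.     -0.0001] shift [ 0.347 -0.309  0.773] F [-0.2 -0.6 -0.4] gap 23.8 q6 74.0
198 dir [ 0.996 -0.086 -0.011] mid [585.4  96.1  83.6] len 140.0 local [ 1.9 20.9]
218 dir [ 0.995 -0.105 -0.003] mid [590.9  52.8  83. ] len 158.0 local [ 11.1 -21.7]
tray ((581.8892822265625, 69.34952545166016), (190.826416015625, 76.46739196777344), 7.693778991699219)
```

View pics/cA.png

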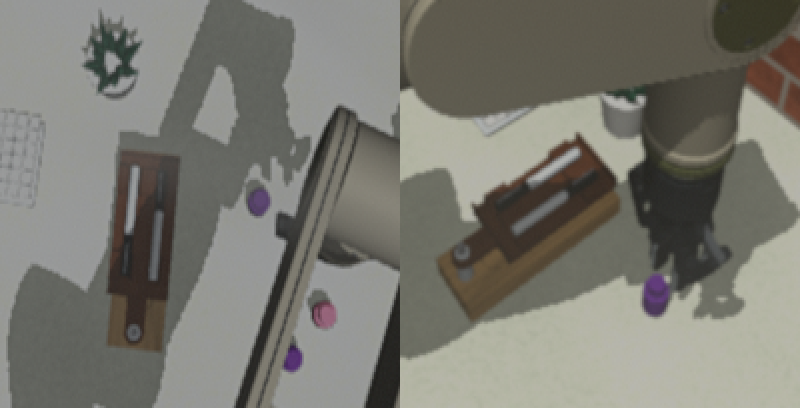

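```bash
python3 -m jog '[[[0,0.4,-0.5,0,0,0,0.28],[0,0.8,0,0,0,0,0.28],[0,0.9,0,0,0,0,0.28],[0,0.9,0,0,0,0,0.28],[0,0.5,0,0,0,0,0.28],[0,0,0,0,0,0,0.28],[0,0,0,0,0,0,0.28]]]'
python3 - <<'E'
from h import *
t=np.radians(-4.9);u=np.array([np.cos(t),np.sin(t)]);v=np.array([-u[1],u[0]])
for n in('top','side'):
    p,d,P=shot(n,n+'B.png'); z=P[...,2]; pi=p.astype(int); e=P[...,:2]-[581.7,75.4];a,b=e@u,e@v
    T=(abs(b)<60)&(z>63)&(z<88)
    for s in(1,-1):
        xs=np.arange(-80,85,8.); ys=[]
        for x in xs:
            q=b[T&(abs(a-x)<4)]; ys.append(q.max() if s>0 else q.min())
        f=np.polyfit(xs,ys,1); print(n,'edge',s,'at centre',f[1].round(1),'tilt vs block deg',np.degrees(f[0]).round(2))
    m=(abs(b+21)<14)&(abs(a)<95)&(z>80)&(z<95)&(pi[...,0]-pi[...,2]<8); print('pen2 a',np.percentile(a[m],[0,2,98,100]).round(0),'b',b[m].mean().round(1),'z',z[m].mean().round(1))
    r=(P[...,0]>350)&(P[...,0]<760)&(P[...,1]<0)&(P[...,1]>-500)&(z>8)
    k,l,s_,c=cv2.connectedComponentsWithStats(r.astype(np.uint8))
    for i in range(1,k):
        if s_[i,4]>40: q=P[l==i]; print('  ',q.mean(0).round(),q[:,2].max().round(),p[l==i].mean(0).round())
E
```

```text
time: 48.68
tool_pos: [547.0, -337.1, 213.4]
tcp_rot: [-180.0, 0.0, -4.8]
ft_force: [0.4, -1.0, 0.6]
finger_gap: 24.1
top edge 1 at centre 44.6 tilt vs block deg -0.02
top edge -1 at centre -45.3 tilt vs block deg 0.07
pen2 a [-68. -66.  69.  71.] b -21.5 z 83.6
   [ 466. -270.  608.] 659.0 [89. 87. 80.]
   [ 689. -354.   75.] 116.0 [85. 82. 75.]
   [ 618. -103.   37.] 50.0 [77. 71. 84.]
   [ 474. -205.   36.] 52.0 [136.  95. 112.]
   [ 417. -154.   37.] 50.0 [ 86.  59. 107.]Traceback (most recent call last):
  File "<stdin>", line 9, in <module>
    return umr_maximum(a, axis, None, out, keepdims, initial, where)
ValueError: zero-size array to reduction operation maximum which has no identity
```

```bash
python3 -c "
from bench import job; print(job.hand_in())"
```

```text
the job is handed in; nothing more can be done
None
```

I finished the tidy-up and handed it in after about 49 s of robot time. No verdict is reported.

**What I did**
- I pushed the tray out until it met its stop, at about 39 N on the wrist.
- Only two white bottles were on the desk. I stood them in pockets 4 and 2, and left the pink and the two purple look-alikes alone.
- I pushed the tray back to its home stop, at about 31 N, then laid one pen in each groove.

**Last checks**
- **Bottles:** before the tray closed, both caps measured about 54 mm above the desk and within 2 mm of their pocket centres. They are hidden now that the tray is over them, so I did not check them again.
- **Tray:** its edges lie within 0.1° of the block's axis in the top camera.
- **Pens:** their tops measure 83.6 mm, so their axes are at about 77 mm as required. They sit 20.9 mm and -21.5 mm from the tray centre, against the 21 mm given for the grooves.
- **Other things:** the flacon and all three look-alikes had not moved. I did not measure the keyboard, mouse and plant again. The robot never went near the mouse, and the keyboard and plant looked unmoved in the later pictures.
- **Failed check:** the last side-camera check gave no result because the arm blocked the view. The final tray and pen figures therefore come from the top camera alone.

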